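# Seat and secure a culture dish on the orbital shaker, then start it

## Task

Get the culture dish that lies on the shaker's platform ready and running: slide it across the platform with the fingertips, without lifting it, until it drops fully into the round well, then push the keeper arm over it as far as its stop, and only then press the start key down and let it come back. Nothing is to be picked up, and the other things round the shaker stay where they are.

Things in the scene. Friction and masses are not known exactly. Their poses are not given: they have to be found in the camera images.
- shaker: Bench-top dish shaker, immovable on the counter: white housing 195 x 262 mm, flat aluminium platform 150 x 270 mm on it, its top (the deck) 54 mm above the counter. Origin on the counter under the platform's middle; x to its back, y to its left, z up. A round well lies in the platform's right half; a guard rail 17 mm high stands along its back edge (x +69 mm). The platform stands still throughout.
- well_floor (a point): Centre of the dark floor of the round well in the platform, at x 0, y -55, z 46 mm of the shaker, same axes. The well is 65 mm across and 8 mm deep (the deck is 8 mm above this point), with a 1 mm chamfer at its rim.
- dish: The closed petri dish lying on the deck left of the well: clear, tan inside, 15 mm high. Its lid, 60 mm across, spans heights 6 to 15 mm; below that it is 56 mm across. About 16 g, slides easily. Origin at the centre of its underside. On the deck all 15 mm stand above the deck; seated in the well, 7 mm do.
- keeper_arm (a joint): Angle of the keeper, rad: a flat steel arm 11 mm wide on a post right of the well. Starts swung out, 0 to 0.5, pointing to the shaker's front; pushed clockwise (seen from above) it reaches its stop at 1.9, pointing at the well's centre, over the dish. Underside 8.5 mm above the deck: it clears a seated dish (7 mm), not one on the deck. Stays where left; about 1 N at the knob moves it.
- keeper_pivot (a point): Axis of the keeper's post at deck height, 54 mm to the right (-y) of the well's centre.
- keeper_knob (a point): Top centre of the black upright knob on the keeper arm, 38 mm from the pivot axis: push this knob sideways to swing the arm. The knob is 12 mm across and stands from 17 mm to 38 mm above the deck (this point is its top).
- start_key (a joint): Travel of the start key, m: 0 = up, 0.005 = fully down, counted as pressed beyond 0.0035. Spring return, about 4 N at full travel.
- start_key_top (a point): Centre of the top of the start key: a white round push key 24 mm across in a grey housing, in the middle of the control ledge, pressed straight down.
- spare_dish: An identical closed petri dish lying on the counter left of the shaker; not part of the job. Origin under its centre.
- marker: Black marker pen, 17 x 132 x 15 mm, lying on the counter left of the shaker; leave it.
- dropper: White dropper bottle, 38 mm across, 113 mm high, standing on the counter left of the shaker; leave it.
- stopper: Black rubber stopper, 38 mm across, 30 mm high, standing on the counter right of the shaker; leave it.
- beaker: Small glass beaker, 46 mm across, 57 mm high, standing on the counter right of the shaker; leave it.

How it is judged (in metres and radians):
On the way, in this order (a step that is already met when the one before it is completed fails the run):
1. the dish has dropped flat into the well (horizontal distance between dish and well_floor below 0.0045 m and z of dish in the frame of well_floor below 0.0015 m and angle between dish's own z axis and vertical below 0.04 rad), for 0.2 s.
2. the keeper arm lies over the seated dish, at its stop (all of step 1 and value of joint keeper_arm above 1.72 rad), for 0.2 s.
3. the start key is pressed (all of step 2 and value of joint start_key above 0.0035 m), for 0.05 s.
At the end, for the whole second after the job is handed in: The dish lies flat on the well's floor (within 1.5 mm of it, tilt under 0.04 rad, centre within 4.5 mm of the well's), at rest; the keeper arm is turned over it beyond 1.72 rad; the start key has been pressed beyond 3.5 mm after that and has come back up (under 1.5 mm) (all of step 2 and value of joint start_key below 0.0015 m and linear speed of dish below 0.01 m/s); the robot touches nothing.
It fails at once if the dish is lifted or carried (more than 8 mm above the deck) (z of dish in the frame of well_floor above 0.016 m).
It fails at once if the dish is tipped over (angle between dish's own z axis and vertical above 0.5 rad).
It fails at once if the dish is pushed off the platform (z of dish in the frame of well_floor below -0.01 m).
It fails at once if the start key is pressed before the keeper holds the dish (value of joint start_key above 0.0035 m and not (value of joint keeper_arm above 1.72 rad)).
It fails at once if another thing round the shaker is moved by more than 20 mm (distance of any of spare_dish, marker, dropper, stopper, beaker from where it was at the start of the episode above 0.02 m).
It also fails if it takes over 56 s, if anything falls off the work surface, if the arm or the gripper's body presses on something with over 40 N, if the wrist force passes 120 N, or if a joint passes its speed limit or range.

## Robot

A 6-joint arm with a two-finger parallel gripper is mounted at the origin on a cart in front of the work surface, level with it; the furniture and walls round the work are solid. World frame = base frame: x ahead of the robot, y to its left, z up, the work surface at z = 0. Lengths are in mm, angles in degrees, forces in N, time in s.
With the tool pointing down it reaches from about 350 to 850 mm from the base axis. Payload 8.1 kg.
Tool frame: the origin (TCP) lies between the finger pads; the fingertips stand 22 mm ahead of it and the grasp point (between the pads) lies 3 mm ahead of it; z points along the fingers, y is the line along which they close (so a half turn about z gives the same grasp; the last joint's range is limited). The gripper opens to 85 mm and grips with 20 to 120 N. Pads are 22 mm wide; open, the fingers measure 114 mm over their backs; the gripper's body (76 mm by 85 mm) begins 54 mm behind the grasp point. The pads swing forward as they close: fully open they stand 13 mm farther back than shut.
Start: joints at [69.763, 7.471, 85.268, -0, 87.261, -4.893], TCP at [158.744, 578.624, 253.292] pointing down, gripper open.
Joint ranges: [-169.43, 169.43], [-51.17, 129.36], [1.28, 143.12], [-76.62, 256.62], [0, 156.53], [-152.29, 152.29]. Speed limits (degrees/s): [136.94, 136.94, 159.86, 180, 180, 180].

## Interface

Orientations are given as [roll, pitch, yaw] about the fixed x, y, z axes, in that order (R = Rz(yaw) Ry(pitch) Rx(roll)).
In Python, from bench import r, vision gives the robot as it stands.
- The arm moves only by the tool step_arm, never from a script. Its argument "targets" is a list that holds one entry, the list of rows, each a list of 6 numbers: the shift along the world's x, y, z in mm, then the turn, a rotation vector about the world's x, y, z in rad. In form: [[[x, y, z, rx, ry, rz], ...]]. A call has 1 to 12 rows; each row is the pose to reach, as a shift and turn from the pose commanded when the call began; what a row does not reach only later rows make up. A row lasts 1/12 s, in which the tool goes at most 41.7 mm and 7.16 degrees, less where a joint would pass 70% of its speed; a pose out of reach is approached as far as the arm can. A call with a gripper value outside its range is refused whole. "fingers" is the gripper's target within -1 to 1 (shut at 1, half-way at 0, fully open at -1), set as the call begins (left out, the last holds). The fingers move at their own pace and stop on an object; "newtons" is the grip in N (left out, the last holds). Time passes only in rows, so rows that repeat a pose let the fingers close. It gives the time, the measured TCP pose, the force, the opening and the grip force at its end, in the units of the state.
- r.sense(): the state, without advancing time (a new reading comes with each control period).
- vision.snapshot(name): name is "scene" or "top"; returns a dict with "img" (384x512x3 uint8, blue, green, red), "mtx" (3x3 intrinsics, pixels), "eye" and "attitude" of the camera in the world. Camera axes: x right, y up, looking along -z (the intrinsics and any distortion apply to the point x, -y, -z); pixel columns grow to the right and rows downward; lengths in mm; the calibration is good to about 2 mm. A picture is of the moment at which its call begins. There is no depth.
- r.hand_in(): hands the job in; it is judged then, once.
The state is a dict: "time": time; "joint_pos": joint angles; "qd": joint speeds; "joint_efforts": joint torques, N m; "tool_pos": TCP position; "tcp_rot": TCP orientation; "ft_force": force on the tool from outside, world axes, zero at the start; "wrist_torque": the same for the moment, N m; "finger_gap": finger opening in mm; "grip_force": force on a finger pad.
Only numpy, scipy, OpenCV 4.12 (cv2) and the standard library are available. Lean on these libraries where they do the work, as an engineer would, in place of code of your own. Each camera call takes 0.05 s, during which the arm holds its last target. There are 200 camera calls.

## Working session

There is one attempt and no reset: what is moved stays moved. The work goes in short steps, Python scripts to look and compute and a tool call to move; the robot and the scene stay as the last step left them, time stands still between calls to the robot, and variables do not carry over. Pictures are saved under pics/ and viewed, at most 11 in all, crops included, and the job is handed in when it is done.

Besides the shell and the picture viewer there is one more tool, called as a command line: name --argument value ..., lists and objects as JSON in quotes. step_arm: Moves the arm, as the interface text tells. Its arguments: {"type":"object","properties":{"targets":{"type":"array"},"fingers":{"type":"number"},"newtons":{"type":"number"}},"required":["targets"]}

```bash
mkdir -p pics
cat > h.py <<'E'
import numpy as np, cv2
from bench import r, vision
def snap(name,f=None):
    s=vision.snapshot(name)
    if f: cv2.imwrite('pics/'+f,s['img'])
    return s
def R(s):
    a=np.array(s['attitude'],float)
    if a.shape==(3,3): return a
    if a.size==3:
        from scipy.spatial.transform import Rotation as Ro
        return Ro.from_euler('xyz',a,degrees=True).as_matrix()
    raise Exception(a)
def pix(s,u,v,z):
    "pixel -> world at height z"
    K=np.array(s['mtx']);d=np.linalg.solve(K,[u,v,1.]);d=R(s)@np.array([d[0],-d[1],-d[2]])
    e=np.array(s['eye'],float);return e+d*(z-e[2])/d[2]
def proj(s,p):
    c=R(s).T@(np.array(p,float)-np.array(s['eye']));q=np.array(s['mtx'])@[c[0],-c[1],-c[2]];return q[:2]/q[2]
E
python3 - <<'E'
from h import *
for n in('top','scene'):
    s=snap(n,n+'0.png');print({k:v for k,v in s.items() if k!='img'})
print(r.sense())
E
```

```text
{'mtx': array([[387.70890949,   0.        , 254.34133648],
       [  0.        , 387.70890949, 196.75015471],
       [  0.        ,   0.        ,   1.        ]]), 'eye': array([508.28306091,  26.74864906, 952.94971408]), 'attitude': array([  3.83029261,   1.20564611, -90.53557414])}
{'mtx': array([[391.72037657,   0.        , 251.29565375],
       [  0.        , 391.72037657, 188.87072629],
       [  0.        ,   0.        ,   1.        ]]), 'eye': array([ 304.49858466, -408.26690948,  744.13201271]), 'attitude': array([ 38.37431679,   0.69941946, -33.85456868])}
{'time': 0.1, 'joint_pos': array([ 6.97627430e+01,  7.51137403e+00,  8.53258177e+01,  1.74684371e-04,
        8.72612688e+01, -4.89195612e+00]), 'qd': array([ 0.00758543, -0.03429914, -0.14799657, -0.00559489, -0.05524531,
       -0.03791667]), 'joint_efforts': array([ 9.45806642e-04, -5.70960689e+01, -5.01934147e+01, -1.72555283e-04,
        8.48721131e-03,  4.76373680e-05]), 'tool_pos': array([158.58229769, 578.1698047 , 252.31649126]), 'tcp_rot': array([-1.79901913e+02, -8.57025981e-03,  1.64654683e+02]), 'ft_force': array([ 0.41211098,  0.36653343, -0.06455466]), 'wrist_torque': array([-0.05101752,  0.02216995, -0.01131253]), 'grip_force': 0.0, 'finger_gap': 85.5954194490947}
```

View pics/top0.png

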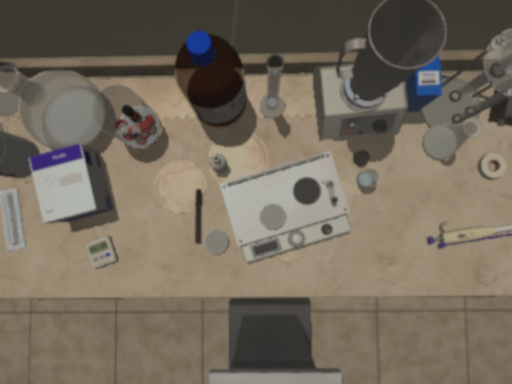

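View pics/scene0.png

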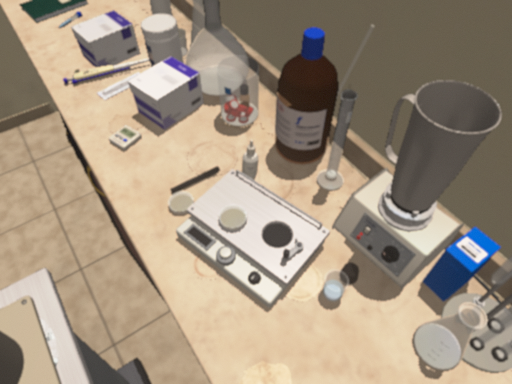

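The top view shows the shaker at about (285,205), the dish at (273,216), the well at (307,190), the keeper at (331,192) and the key at (296,239). I'll enlarge both views.

Run:
```python
from h import *
a=cv2.imread('pics/top0.png')[145:265,205:365];cv2.imwrite('pics/c1.png',cv2.resize(a,None,fx=5,fy=5,interpolation=cv2.INTER_CUBIC))
a=cv2.imread('pics/scene0.png')[165:305,165:345];cv2.imwrite('pics/c2.png',cv2.resize(a,None,fx=4.2,fy=4.2,interpolation=cv2.INTER_CUBIC))
```

```text
(no output)
```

View pics/c1.png

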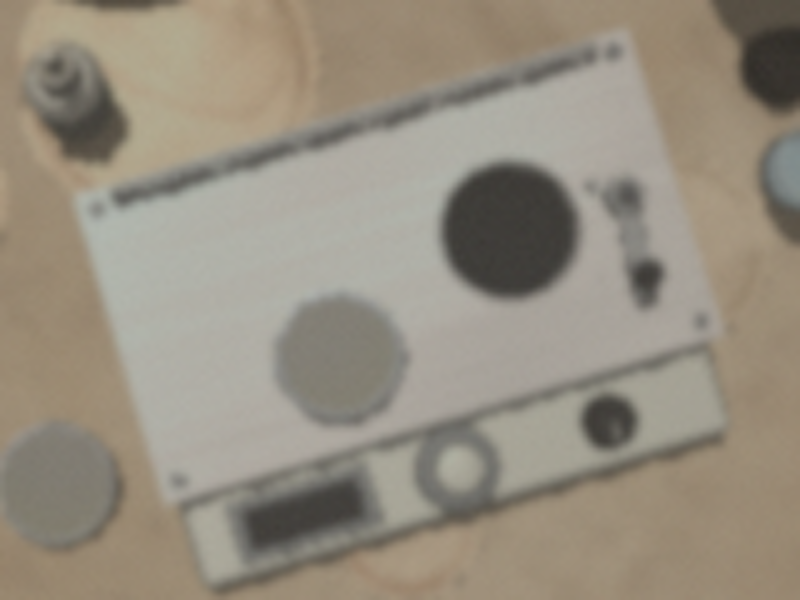

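View pics/c2.png

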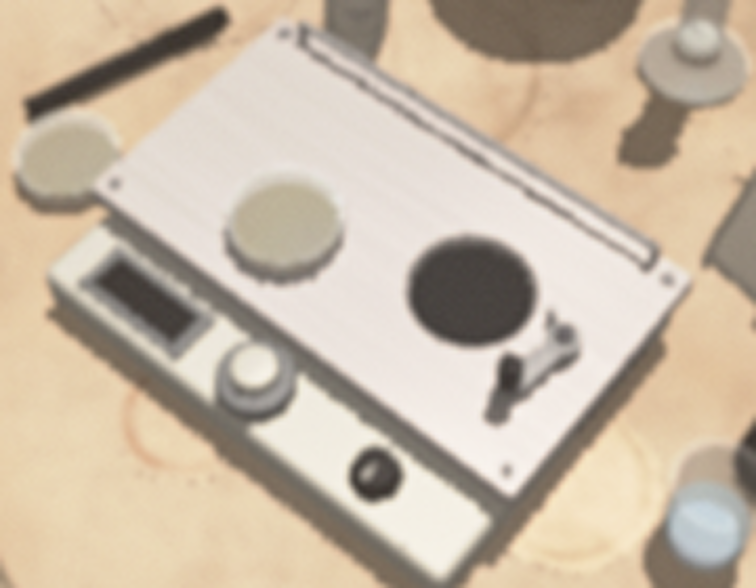

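Run:
```python
from h import *
t=snap('top');s=snap('scene')
T=lambda u,v:(205+(u+.5)/5-.5,145+(v+.5)/5-.5)
S=lambda u,v:(165+(u+.5)/4.2-.5,165+(v+.5)/4.2-.5)
P={'well':((510,229),(472,291),54),'dish':((341,358),(286,222),69),'knob':((651,268),(511,364),92),'pivot':((624,193),(566,333),66),'key':((456,469),(254,366),None),
'sFL':((179,482),(114,184),54),'sBL':((96,209),(284,34),54),'sBR':((614,51),(668,279),54),'sFR':((700,321),(506,470),54),'spare':((57,484),(66,158),15)}
W={}
for k,(a,b,z) in P.items():
    if z is None:
        f=lambda z:np.linalg.norm(pix(t,*T(*a),z)-pix(s,*S(*b),z)); z=min(np.arange(20,80,1.),key=f); print('key z',z)
    x=pix(t,*T(*a),z);y=pix(s,*S(*b),z);W[k]=x;print(k,x.round(1),y.round(1))
c=(W['sFL']+W['sBL']+W['sBR']+W['sFR'])/4
yd=(W['sFL']+W['sBL']-W['sBR']-W['sFR']);yaw=np.degrees(np.arctan2(-yd[0],yd[1]))
print('c',c,'yaw',yaw)
xh=np.array([np.cos(np.radians(yaw)),np.sin(np.radians(yaw)),0]);yh=np.array([-xh[1],xh[0],0])
for k in W: print(k,'local',((W[k]-c)@xh).round(1),((W[k]-c)@yh).round(1))
```

```text
well [582.1 -76.3  54. ] [579.8 -77.8  54. ]
dish [522.8   3.2  69. ] [521.3  -0.9  69. ]
knob [ 561. -134.   92.] [ 556.4 -136.7   92. ]
pivot [ 597.1 -127.3   66. ] [ 597.9 -127.2   66. ]
key z 48.0
key [471.3 -50.   48. ] [471.1 -50.   48. ]
sFL [466.6  78.2  54. ] [465.4  78.3  54. ]
sBL [593.6 116.1  54. ] [592.1 115.1  54. ]
sBR [ 664.9 -126.2   54. ] [ 663.4 -126.5   54. ]
sFR [ 538.5 -163.    54. ] [ 536.4 -163.2   54. ]
spare [464.4 139.4  15. ] [461.  136.4  15. ]
c [565.91255282 -23.71023369  54.        ] yaw 16.490567963696666
well local 0.6 -55.0
dish local -33.7 38.0
knob local -36.0 -104.3
pivot local 0.5 -108.2
key local -98.2 1.7
sFL local -66.3 125.9
sBL local 66.3 126.2
sBR local 65.8 -126.4
sFR local -65.8 -125.8
spare local -51.1 185.2
```

The two cameras agree to 2–4 mm:

| Item | World position |
|---|---|
| Shaker yaw | 16.5° |
| Well | about (581, -77) |
| Dish | about (522, 1.5) |
| Knob | about (559, -135) |
| Pivot | about (597, -127) |
| Key | about (471, -50), z about 48 |

I'll push the dish with both fingertips half open as a cradle, along heading -52.8°.

step_arm --targets '[[[334,-538,0,0,0,-0.654],[334,-538,0,0,0,-0.654],[334,-538,0,0,0,-0.654],[334,-538,0,0,0,-0.654],[334,-538,0,0,0,-0.654],[334,-538,0,0,0,-0.654],[334,-538,0,0,0,-0.654],[334,-538,0,0,0,-0.654],[334,-538,0,0,0,-0.654],[334,-538,0,0,0,-0.654],[334,-538,0,0,0,-0.654],[334,-538,0,0,0,-0.654]]]' --fingers 0.06 --newtons 20

```text
time: 1.2
tool_pos: [423.0, 151.9, 253.4]
tcp_rot: [180.0, 0.0, 127.2]
ft_force: [1.2, 0.2, -0.0]
finger_gap: 40.2
grip_force: 0.0
```

step_arm --targets '[[[35,-56,0,0,0,0],[69,-112,-20,0,0,0],[69,-112,-60,0,0,0],[69,-112,-100,0,0,0],[69,-112,-133,0,0,0],[69,-112,-133,0,0,0]]]'

```text
time: 1.7
tool_pos: [488.0, 40.3, 113.7]
tcp_rot: [-179.6, -0.3, 127.1]
ft_force: [-0.1, 0.2, -0.9]
finger_gap: 40.3
grip_force: 0.0
```

Run:
```python
from h import *
t=snap('top');s=snap('scene');q=r.sense();print(q['tool_pos'],q['finger_gap'])
a=cv2.resize(t['img'][165:265,215:345],None,fx=4,fy=4,interpolation=2);b=cv2.resize(s['img'][165:265,185:275],None,fx=4,fy=4,interpolation=2)
b=b[:,:280];cv2.imwrite('pics/d1.png',np.hstack([a,b]))
```

```text
[488.34514986  41.28572689 116.06483311] 39.92204012716445
```

View pics/d1.png

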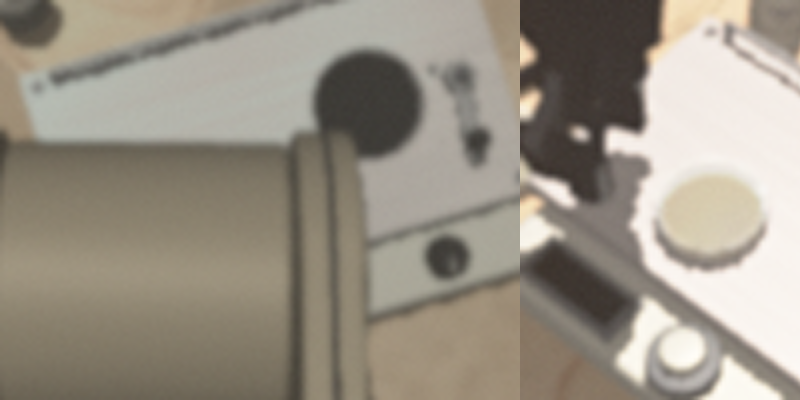

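The arm hides the dish from the top camera. The scene camera shows it unmoved at about (233,218), with the fingers clear of it. Next I descend.

step_arm --targets '[[[0,0,-15,0,0,0],[0,0,-30,0,0,0],[0,0,-30,0,0,0],[0,0,-30,0,0,0],[0,0,-30,0,0,0],[0,0,-30,0,0,0]]]'

```text
time: 2.3
tool_pos: [492.7, 42.0, 92.3]
tcp_rot: [179.9, 0.1, 127.2]
ft_force: [0.1, -0.4, -0.4]
finger_gap: 40.3
grip_force: 0.0
```

step_arm --targets '[[[0,0,-6,0,0,0],[0,0,-11,0,0,0],[0,0,-11,0,0,0],[0,0,-11,0,0,0]]]'

```text
time: 2.63
tool_pos: [490.9, 41.8, 78.7]
tcp_rot: [-179.9, -0.0, 127.2]
ft_force: [0.3, 0.8, -1.0]
finger_gap: 40.2
grip_force: 0.0
```

step_arm --targets '[[[0,0,-1.5,0,0,0],[0,0,-3,0,0,0],[0,0,-3,0,0,0]]]'

```text
time: 2.88
tool_pos: [491.3, 41.8, 76.0]
tcp_rot: [-180.0, -0.0, 127.2]
ft_force: [0.4, 1.1, -0.2]
finger_gap: 40.0
grip_force: 0.0
```

step_arm --targets '[[[0,0,-1,0,0,0],[0,0,-2,0,0,0],[0,0,-2,0,0,0]]]'

```text
time: 3.13
tool_pos: [491.6, 41.8, 74.5]
tcp_rot: [180.0, 0.0, 127.2]
ft_force: [-1.5, 0.3, 3.9]
finger_gap: 40.0
grip_force: 1.4
```

Touchdown came at TCP z of about 74.6. I'll raise 4 mm and start the push.

step_arm --targets '[[[0,0,4,0,0,0],[5,-6.5,4,0,0,0],[10,-13,4,0,0,0],[14,-18.5,4,0,0,0],[18,-24,4,0,0,0],[22,-29.5,4,0,0,0],[26,-35,4,0,0,0],[30,-40,4,0,0,0],[34,-45,4,0,0,0],[38,-50,4,0,0,0],[41,-54,4,0,0,0],[41,-54,4,0,0,0]]]'

```text
time: 4.13
tool_pos: [533.1, -13.0, 78.4]
tcp_rot: [180.0, 0.0, 127.1]
ft_force: [0.8, -0.5, 0.9]
finger_gap: 40.4
grip_force: 0.0
```

Run:
```python
from h import *
t=snap('top');s=snap('scene');q=r.sense();print(q['tool_pos'],q['finger_gap'])
b=cv2.resize(s['img'][165:305,165:345],None,fx=4.2,fy=4.2,interpolation=2)
cv2.imwrite('pics/d2.png',b)
```

```text
[532.49872598 -12.28985446  78.21577976] 39.89841283641627
```

View pics/d2.png

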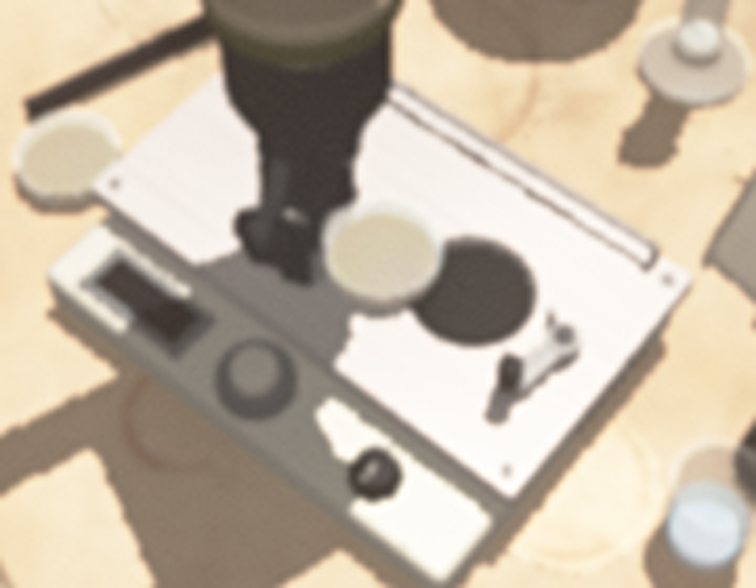

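The dish lid is at crop (382,251), cradled and partly over the well, whose centre is at (472,291). I'll work out the remaining shift.

Run:
```python
from h import *
s=snap('scene')
S=lambda u,v:(165+(u+.5)/4.2-.5,165+(v+.5)/4.2-.5)
d=pix(s,*S(382,251),69);w=pix(s,*S(472,291),54);print(d,w,w-d,r.sense()['tool_pos'])
```

```text
[550.98280252 -41.77929391  69.        ] [579.75735717 -77.77676664  54.        ] [ 28.77455465 -35.99747273 -15.        ] [532.31102562 -12.09378846  78.15538067]
```

step_arm --targets '[[[3,-4,0,0,0,0],[6,-8,0,0,0,0],[9,-12,0,0,0,0],[12,-16,0,0,0,0],[15,-19.5,0,0,0,0],[18,-23,0,0,0,0],[21,-27,0,0,0,0],[23,-30,0,0,0,0],[25,-32.5,0,0,0,0],[27,-35,0,0,0,0],[28.5,-37,0,0,0,0],[28.5,-37,0,0,0,0]]]'

```text
time: 5.28
tool_pos: [561.3, -49.6, 78.3]
tcp_rot: [180.0, 0.0, 127.2]
ft_force: [-0.4, 1.0, 0.2]
finger_gap: 40.1
grip_force: 0.0
```

Run:
```python
from h import *
s=snap('scene');q=r.sense();print(q['tool_pos'],q['ft_force'])
b=cv2.resize(s['img'][205:285,245:325],None,fx=7,fy=7,interpolation=2)
cv2.imwrite('pics/d3.png',b)
```

```text
[561.0775396  -49.32133397  78.2905436 ] [-1.39236099 -0.41655217  0.34351111]
```

View pics/d3.png

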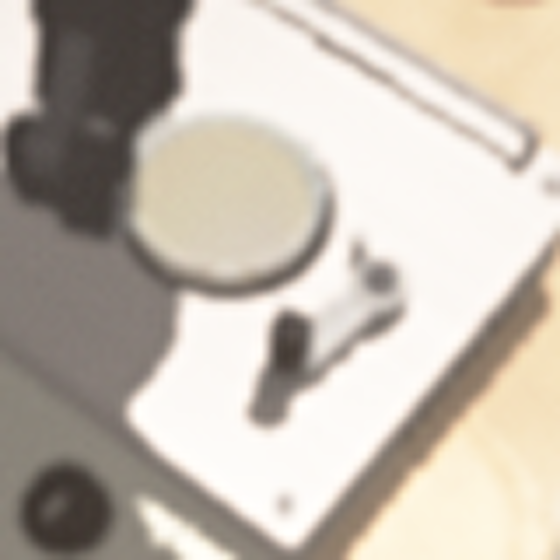

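The lid is at crop (231,202), over the well. I'll compare it with where a seated or unseated lid should project.

Run:
```python
from h import *
s=snap('scene')
for z in(61,69):
  for c in [(579.8,-77.8),(578,-75.5)]:
    a=np.linspace(0,6.28,90);p=(np.array([proj(s,(c[0]+30*np.cos(t),c[1]+30*np.sin(t),z)) for t in a])-[245,205]+.5)*7
    print(z,c,p.min(0).round(),p.max(0).round())
S=lambda u,v:(245+(u+.5)/7-.5,205+(v+.5)/7-.5)
for z in(61,69):print(pix(s,*S(231,202),z))
b=s['img'][205:285,245:325].astype(int)
for row in (225,233): print(row,s['img'][row,262:296].astype(int).sum(1)//3)
for col in (278,): print(col,s['img'][216:252,col].astype(int).sum(1)//3)
```

```text
61 (579.8, -77.8) [126. 108.] [332. 283.]
61 (578, -75.5) [116. 105.] [322. 280.]
69 (579.8, -77.8) [126.  92.] [334. 268.]
69 (578, -75.5) [116.  90.] [324. 266.]
[578.59771531 -80.8681173   61.        ]
[575.38780418 -84.70220835  69.        ]
225 [ 66  85 144 192 207 202 199 199 197 198 199 200 200 199 200 200 201 199
 200 201 201 200 198 202 208 219 227 237 245 248 248 248 248 248]
233 [104 135 170 195 198 199 200 200 200 202 201 200 201 201 202 200 201 200
 202 200 201 200 202 202 203 203 201 201 189 164 172 227 247 248]
278 [246 246 247 247 240 223 206 203 201 201 199 201 202 200 201 201 202 201
 203 202 202 203 205 205 205 206 211 209 183 138 112 155 228 248 248 248]
```

The upper lid edge (row ~221) and the dark gap along the right rim match a lid top at z of about 61, so the dish has dropped in. I'll back off, lift, and compute the keeper's arc. The tool will push tangentially with the knob cradled between nearly shut fingers.

step_arm --targets '[[[-3,4,0,0,0,0],[-6,8,0,0,0,0],[-8,11,10,0,0,0],[-8,11,35,0,0,0],[-8,11,70,0,0,0],[-8,11,70,0,0,0],[-8,11,70,0,0,0]]]'

```text
time: 5.97
tool_pos: [555.0, -38.0, 152.2]
tcp_rot: [179.7, 0.3, 127.2]
ft_force: [-1.0, -0.1, -1.0]
finger_gap: 40.4
grip_force: 0.0
```

```bash
cat >> h.py <<'E'
Y=np.radians(16.5);C=np.array([565.2,-23.9])
def loc2w(x,y): return C+[x*np.cos(Y)-y*np.sin(Y),x*np.sin(Y)+y*np.cos(Y)]
def tcp(th,off=15.5):
    "TCP xy and yaw (deg) for cradling the knob at local polar angle th deg about pivot"
    a=np.radians(th);k=np.array([38*np.cos(a),-109+38*np.sin(a)]);t=np.array([np.sin(a),-np.cos(a)])
    return loc2w(*(k-off*t)),th-90+16.5
E
python3 - <<'E'
from h import *
q=r.sense();print(q['tool_pos'],q['tcp_rot'])
print('pre',tcp(174,32))
x0,y0=tcp(174)
for th in range(174,87,-6):
    x,y=tcp(th);print(th,(x-x0).round(1),round(np.radians(y-y0),3))
print(x0,y0)
s=snap('scene')
for row in (225,233): print(row,s['img'][row,258:296].astype(int).sum(1)//3)
for col in (278,): print(col,s['img'][216:252,col].astype(int).sum(1)//3)
E
```

```text
[554.99497963 -38.03949706 152.2323863 ] [179.74334259   0.26885285 127.21578764]
pre (array([ 564.6255229 , -166.80045811]), 100.5)
174 [0. 0.] 0.0
168 [-2.1  3.7] -0.105
162 [-3.9  7.7] -0.209
156 [-5.2 11.8] -0.314
150 [-6. 16.] -0.419
144 [-6.5 20.2] -0.524
138 [-6.4 24.5] -0.628
132 [-6.  28.8] -0.733
126 [-5. 33.] -0.838
120 [-3.7 37.1] -0.942
114 [-1.9 41. ] -1.047
108 [ 0.2 44.7] -1.152
102 [ 2.8 48.2] -1.257
96 [ 5.7 51.3] -1.361
90 [ 8.9 54.2] -1.466
[ 561.61863673 -150.57675214] 100.5
225 [138 194 240 246 245 242 236 227 213 199 196 194 195 194 196 196 198 196
 197 197 198 197 198 198 198 198 197 198 204 216 226 234 243 247 247 247
 247 247]
233 [211 232 234 205 156 170 193 199 197 195 196 198 198 198 199 199 198 198
 199 201 199 198 199 198 198 199 200 199 200 199 199 196 185 161 169 224
 245 247]
278 [244 244 245 246 238 221 205 198 197 198 197 199 198 200 199 198 199 199
 199 199 201 201 201 203 202 204 207 206 181 137 111 154 226 245 246 246]
```

The dish now looks symmetric in the well (dark rim at columns 262 and 291). I'll go to the pre-push point for the knob.

step_arm --targets '[[[3,-35,0,0,0,-0.12],[5,-70,0,0,0,-0.24],[8,-105,0,0,0,-0.36],[10,-130,0,0,0,-0.466],[10,-130,0,0,0,-0.466],[10,-130,-25,0,0,-0.466],[10,-130,-25,0,0,-0.466],[10,-130,-25,0,0,-0.466],[10,-130,-25,0,0,-0.466]]]' --fingers 0.8

```text
time: 6.77
tool_pos: [562.4, -167.2, 122.9]
tcp_rot: [-179.9, -0.1, 100.6]
ft_force: [0.4, 0.0, -0.3]
finger_gap: 8.5
grip_force: 0.0
```

Run:
```python
from h import *
q=r.sense();print(q['tool_pos'],q['tcp_rot'],q['finger_gap'])
t=snap('top');s=snap('scene')
b=cv2.resize(s['img'][205:285,255:345],None,fx=6,fy=6,interpolation=2)
cv2.imwrite('pics/d4.png',b)
```

```text
[ 562.36843453 -167.241283    122.9134537 ] [-1.79909818e+02 -6.43510113e-02  1.00557048e+02] 8.475176795617564
```

View pics/d4.png

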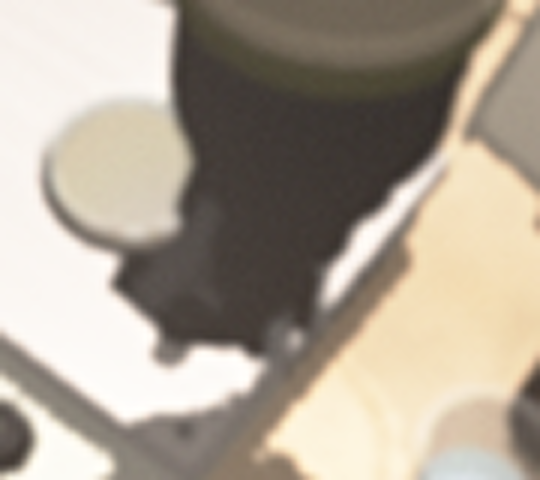

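The gripper hides the knob, with the fingers about at the platform's right edge as intended. Next I lower to knob height.

step_arm --targets '[[[2,0,-13,0,0,0],[2,0,-26,0,0,0],[2,0,-26,0,0,0],[2,0,-26,0,0,0],[2,0,-26,0,0,0]]]'

```text
time: 7.28
tool_pos: [564.6, -168.0, 96.7]
tcp_rot: [-179.9, -0.0, 100.5]
ft_force: [-0.2, -0.4, -0.8]
finger_gap: 8.4
grip_force: 0.0
```

step_arm --targets '[[[-1,5,0,0,0,0],[-2,10,0,0,0,0],[-2.5,15.5,0,0,0,0],[-2.5,15.5,0,0,0,0],[-2.5,15.5,0,0,0,0]]]'

```text
time: 7.7
tool_pos: [562.6, -152.2, 97.6]
tcp_rot: [180.0, 0.0, 100.5]
ft_force: [0.5, -0.8, -0.5]
finger_gap: 8.5
grip_force: 0.0
```

step_arm --targets '[[[-0.8,1.8,0,0,0,0],[-2.9,5.5,0,0,0,-0.105],[-4.7,9.5,0,0,0,-0.209],[-6,13.6,0,0,0,-0.314],[-6.8,17.8,0,0,0,-0.419],[-7.3,22,0,0,0,-0.524],[-7.2,26.3,0,0,0,-0.628],[-6.8,30.6,0,0,0,-0.733],[-5.8,34.8,0,0,0,-0.838],[-5.8,34.8,0,0,0,-0.838]]]'

```text
time: 8.53
tool_pos: [556.7, -117.4, 97.3]
tcp_rot: [-180.0, -0.0, 52.2]
ft_force: [-0.2, 0.0, 0.2]
finger_gap: 8.3
grip_force: 0.0
```

Run:
```python
from h import *
q=r.sense();print(q['tool_pos'],q['tcp_rot'],q['ft_force'],tcp(126))
t=snap('top');s=snap('scene')
b=cv2.resize(s['img'][205:285,245:335],None,fx=4.4,fy=4.4,interpolation=2)
a=cv2.resize(t['img'][155:235,280:370],None,fx=4.4,fy=4.4,interpolation=2)
cv2.imwrite('pics/d5.png',np.hstack([a,b]))
```

```text
[ 556.69466294 -117.40117692   97.32838291] [-1.79996212e+02 -5.51325272e-03  5.21993736e+01] [-0.19945859  0.04381979  0.24781155] (array([ 556.57444349, -117.57539357]), 52.5)
```

View pics/d5.png

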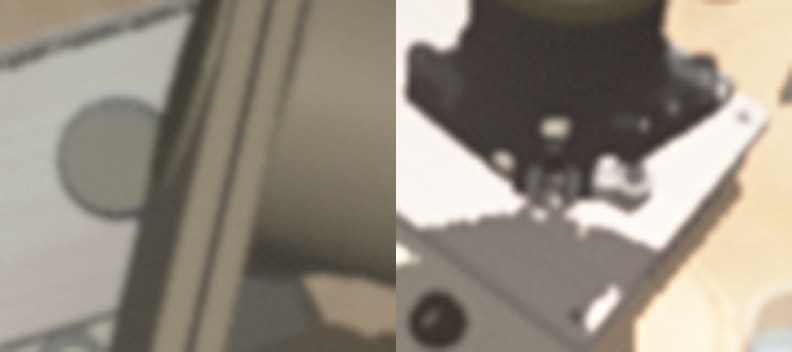

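The dish is seated in the top view. The knob has left its old spot, about (579,205) in the right half, and lies hidden beyond the fingertips, so I continue along the arc.

step_arm --targets '[[[1.3,4.1,0,0,0,-0.105],[3.1,8,0,0,0,-0.209],[5.2,11.7,0,0,0,-0.314],[7.8,15.2,0,0,0,-0.419],[10.7,18.3,0,0,0,-0.524],[13.5,20.8,0,0,0,-0.61],[13.5,20.8,0,0,0,-0.61]]]'

```text
time: 9.22
tool_pos: [570.1, -97.3, 97.2]
tcp_rot: [180.0, 0.0, 17.5]
ft_force: [-0.2, -0.7, 0.6]
finger_gap: 8.3
grip_force: 0.9
```

step_arm --targets '[[[1.5,0.5,0,0,0,0],[3,1,0,0,0,0],[3,1,0,0,0,0]]]'

```text
time: 9.47
tool_pos: [571.1, -97.1, 96.8]
tcp_rot: [-180.0, 0.3, 17.8]
ft_force: [-11.6, -3.4, 6.4]
finger_gap: 8.5
grip_force: 6.7
```

The push met the stop at 11.6 N. I'll back off, lift, shut the fingers and go above the key.

step_arm --targets '[[[-4,-1.2,0,0,0,0],[-12,-3.5,0,0,0,0],[-20,-6,0,0,0,0],[-20,-6,20,0,0,0],[-25,-4,45,0,0,0],[-60,20,45,0,0,0],[-90,40,45,0,0,0],[-101,46.5,45,0,0,0],[-101,46.5,25,0,0,0],[-101,46.5,5,0,0,0],[-101,46.5,5,0,0,0],[-101,46.5,5,0,0,0]]]' --fingers 1

```text
time: 10.47
tool_pos: [470.9, -49.4, 101.6]
tcp_rot: [-179.9, 0.1, 17.6]
ft_force: [-0.0, -0.8, 0.4]
finger_gap: 0.1
grip_force: 0.0
```

Run:
```python
from h import *
q=r.sense();print(q['tool_pos'],q['tcp_rot'],q['finger_gap'],q['ft_force'])
t=snap('top');s=snap('scene')
b=cv2.resize(s['img'][205:285,205:325],None,fx=4,fy=4,interpolation=2)
a=cv2.resize(t['img'][165:245,285:355],None,fx=4,fy=4,interpolation=2)
cv2.imwrite('pics/d6.png',np.hstack([a,b]))
```

```text
[470.93081127 -49.41982554 101.62814931] [-1.79927706e+02  1.06016444e-01  1.76023547e+01] 0.1435092298130992 [-0.0182728  -0.80336797  0.44230541]
```

View pics/d6.png

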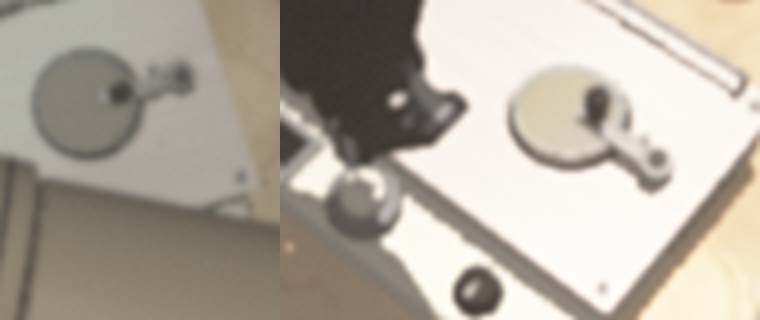

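The keeper arm lies over the seated dish, with knob (121,93) in line between pivot (180,77) and well centre (87,103). The fingers stand over the key, so I press it.

step_arm --targets '[[[0,-1,-14,0,0,0],[0,-1,-27,0,0,0],[0,-1,-27,0,0,0],[0,-1,-27,0,0,0]]]'

```text
time: 10.9
tool_pos: [472.4, -50.7, 76.0]
tcp_rot: [-180.0, -0.0, 17.5]
ft_force: [-0.6, 0.5, 0.6]
finger_gap: -0.1
grip_force: 0.0
```

step_arm --targets '[[[0,0,-1.5,0,0,0],[0,0,-3,0,0,0],[0,0,-3,0,0,0]]]'

```text
time: 11.15
tool_pos: [473.1, -50.8, 73.2]
tcp_rot: [179.9, -0.1, 17.5]
ft_force: [0.8, -0.8, 2.3]
finger_gap: -0.4
grip_force: 1.0
```

step_arm --targets '[[[0,0,-1,0,0,0],[0,0,-2,0,0,0],[0,0,-2,0,0,0]]]'

```text
time: 11.4
tool_pos: [472.9, -50.7, 70.8]
tcp_rot: [180.0, -0.1, 17.5]
ft_force: [2.7, -1.3, 4.0]
finger_gap: 0.2
grip_force: 1.7
```

step_arm --targets '[[[0,0,-1,0,0,0],[0,0,-2,0,0,0],[0,0,-2,0,0,0],[0,0,-2,0,0,0]]]'

```text
time: 11.73
tool_pos: [473.0, -50.8, 69.8]
tcp_rot: [180.0, -0.1, 17.5]
ft_force: [-2.6, 0.4, 15.3]
finger_gap: 0.1
grip_force: 7.6
```

The key bottomed out at 15 N after about 5 mm of travel. I'll release it and move clear.

step_arm --targets '[[[0,0,5,0,0,0],[0,0,20,0,0,0],[0,0,50,0,0,0],[-10,30,90,0,0,0],[-30,60,120,0,0,0],[-50,90,140,0,0,0],[-50,90,140,0,0,0],[-50,90,140,0,0,0],[-50,90,140,0,0,0],[-50,90,140,0,0,0]]]'

```text
time: 12.57
tool_pos: [421.7, 38.9, 206.8]
tcp_rot: [-180.0, 0.1, 17.5]
ft_force: [-0.2, -0.4, -0.1]
finger_gap: 0.0
grip_force: 0.0
```

Run:
```python
from h import *
q=r.sense();print(q['tool_pos'],q['ft_force'],q['qd'].round(2))
s=snap('scene')
cv2.imwrite('pics/d7.png',cv2.resize(s['img'][165:305,165:345],None,fx=4.2,fy=4.2,interpolation=2))
```

```text
[421.70250612  38.92766437 206.82056521] [-0.22734656 -0.43047877 -0.09529292] [-0.81  0.93  0.02  0.1   0.12  0.21]
```

View pics/d7.png

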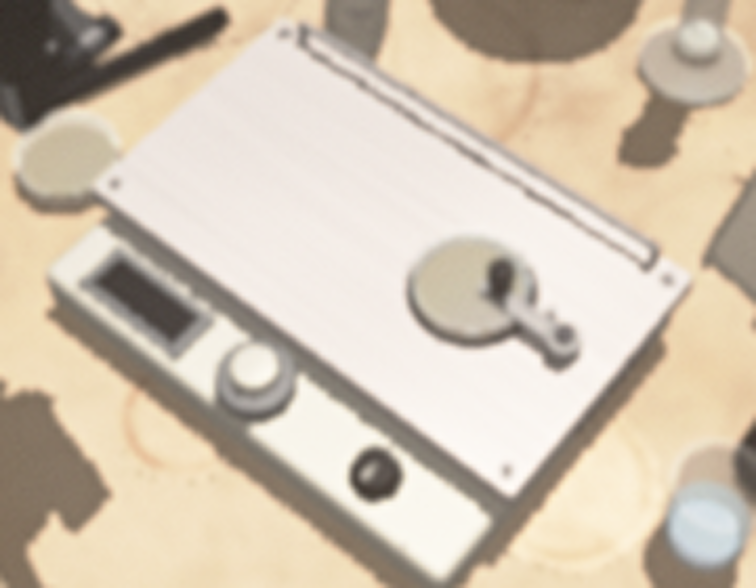

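The dish is seated at (472,288), the keeper is over it, the key at (254,366) is back up, and the other things are in place.

```bash
python3 -c "
from bench import r
print(r.hand_in())"
```

```text
the job is handed in; nothing more can be done
None
```

I slid the dish into the well, pushed the keeper arm over it to its stop, then pressed the start key and let it come back up; the job is handed in at about 13 s, with no verdict shown.

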